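# Range the mini reels by tape width on the set-up rail

### The job

Move the four component reels from the returns rack to the row of single-reel cradles, one in each, in order of width: the widest in the cradle next to the tall blue end plate, down to the narrowest at the far end. Stand each reel upright and square in its cradle, down on the rods; set it down, do not let it drop.

Things in the scene. Friction and masses are not known exactly. Their poses are not given: they have to be found in the camera images.
- reel_8: mini component reel, 8 mm tape: 102 mm diameter, 14.4 mm wide over its two black flanges (2 mm thick each; white-paper tape pack of 88 mm diameter between), standing on edge. Origin at the reel's centre (51 mm below its top). y is the axle line, level and across the flat flange faces; x and z turn as the reel rolls. It can be pinched across its width by the top 30 mm from above, 60 g
- reel_16: mini component reel, 16 mm tape: 102 mm diameter, 22.4 mm wide over its two black flanges (2 mm thick each; white-paper tape pack of 88 mm diameter between), standing on edge. Origin at the reel's centre (51 mm below its top). y is the axle line, level and across the flat flange faces; x and z turn as the reel rolls. It can be pinched across its width by the top 30 mm from above, 90 g
- reel_24: mini component reel, 24 mm tape: 102 mm diameter, 30.4 mm wide over its two black flanges (2 mm thick each; white-paper tape pack of 88 mm diameter between), standing on edge. Origin at the reel's centre (51 mm below its top). y is the axle line, level and across the flat flange faces; x and z turn as the reel rolls. It can be pinched across its width by the top 30 mm from above, 120 g
- reel_32: mini component reel, 32 mm tape: 102 mm diameter, 38.4 mm wide over its two black flanges (2 mm thick each; white-paper tape pack of 88 mm diameter between), standing on edge. Origin at the reel's centre (51 mm below its top). y is the axle line, level and across the flat flange faces; x and z turn as the reel rolls. It can be pinched across its width by the top 30 mm from above, 150 g
- cradle_1: fixed aluminium reel cradle, at the row's +y end (1 to 4 run towards -y, about 70 mm apart, on a 20 mm high profile). Origin: centre of its underside; z up, y along the row and the axle of a seated reel. Cheeks 45 mm high, 58 mm clear between them in y; two rods along y at x = -30 and 30 mm carry the reel's rims: a seated reel's centre is 56 mm above the origin, at x = 0
- cradle_2: fixed aluminium reel cradle, inside the row (1 to 4 run towards -y, about 70 mm apart, on a 20 mm high profile). Origin: centre of its underside; z up, y along the row and the axle of a seated reel. Cheeks 45 mm high, 58 mm clear between them in y; two rods along y at x = -30 and 30 mm carry the reel's rims: a seated reel's centre is 56 mm above the origin, at x = 0
- cradle_3: fixed aluminium reel cradle, inside the row (1 to 4 run towards -y, about 70 mm apart, on a 20 mm high profile). Origin: centre of its underside; z up, y along the row and the axle of a seated reel. Cheeks 45 mm high, 58 mm clear between them in y; two rods along y at x = -30 and 30 mm carry the reel's rims: a seated reel's centre is 56 mm above the origin, at x = 0
- cradle_4: fixed aluminium reel cradle, at the row's -y end (1 to 4 run towards -y, about 70 mm apart, on a 20 mm high profile). Origin: centre of its underside; z up, y along the row and the axle of a seated reel. Cheeks 45 mm high, 58 mm clear between them in y; two rods along y at x = -30 and 30 mm carry the reel's rims: a seated reel's centre is 56 mm above the origin, at x = 0
- end_plate: fixed upright blue end plate, 92 mm wide, 6 mm thick across the row, its top 120 mm above the bench, at one end of the row of cradles (either end), 59 mm from the nearest cradle's centre. Origin at the centre of its foot, on the profile. The other end has only a low black clamp
- returns_rack: fixed rack 120 x 290 mm, white base with five dark dividers 45 mm high, making four places 70 mm apart along its y, at y = -105, -35, 35, 105 mm; it has the same two rods as the cradles and at the start holds the four reels in any order. Origin at the centre of its underside, on the bench
Not all that is in view belongs to the job. Leave any green or purple look-alike of the reel_16 alone. What is shaped like the reel_24 but green is not meant.

How it is judged:
By the outcome, as a careful person would: the job done as asked, in the order asked, and still so for the second after the job is handed in, with the robot touching nothing.
It also fails if it takes over 106 s, if anything falls off the work surface, if the arm or the gripper's body presses on something with over 40 N, if the wrist force passes 120 N, or if a joint passes its speed limit or range.

### The arm

A 6-joint arm with a two-finger parallel gripper is mounted at the origin on the work surface. World frame = base frame: x ahead of the robot, y to its left, z up, the work surface at z = 0. Lengths are in m, angles in rad, forces in N, time in s.
With the tool pointing down it reaches from about 0.25 to 0.725 m from the base axis. Payload 9.7 kg.
Tool frame: the origin (TCP) lies at the very end of the fingers, on their centre line; the grasp point (between the pads) lies 19 mm behind it; z points along the fingers, y is the line along which they close (so a half turn about z gives the same grasp; the last joint's range is limited). The gripper opens to 85 mm and grips with 20 to 120 N. Pads are 22 mm wide; open, the fingers measure 114 mm over their backs; the gripper's body (76 mm by 85 mm) begins 54 mm behind the grasp point. The pads swing forward as they close: fully open they stand 13 mm farther back than shut.
Start: joints at [1.207, 0.087, 0.176, 1.66, 0, 1.571], TCP at [0.196, 0.514, 0.231] pointing down, gripper open.
Joint ranges: [-3.13, 3.13], [-0.85, 1.81], [-1.15, 1.24], [-2.2, 2.28], [-1.44, 1.52], [-3.14, 3.14]. Speed limits (rad/s): [2.22, 2.22, 2.57, 3.14, 3.14, 3.14].

### API

Orientations are given as a unit quaternion [w, x, y, z].
In Python, from cell import monitor, camera, job gives the robot as it stands.
- The arm moves only by the shell command python3 -m crank 'ROWS'. ROWS is JSON, a list of rows, each a list of 5 numbers: the shift along the tool's x, y, z scaled (see below), then the turn about the tool's z scaled (see below), then the finger opening in mm, from 0 to 85.4. In form: [[dx, dy, dz, twist, hand], ...]. A call has exactly 5 rows; each row shifts and turns the commanded pose from where the row before left it, along the tool's axes as they then stand; what a row does not reach is not made up. The controller multiplies each number of a shift by 0.03 m and each number of a turn by 0.15 rad. A row lasts 1/10 s, in which the tool goes at most 50 mm and 8.59 degrees, less where a joint would pass 70% of its speed; a pose out of reach is approached as far as the arm can. A call with a number of a shift or a turn outside -1 to 1 is refused whole. A call with a gripper value outside its range is refused whole. The fingers move at their own pace and stop on an object; the grip force is fixed at half the most. Time passes only in rows, so rows that do not move let the fingers close, or fill a call up. It gives the time, the measured TCP pose, the force, the opening and the grip force at its end, in the units of the state.
- monitor.sense(): the state, without advancing time (a new reading comes with each control period).
- camera(name): name is "side" or "top"; returns a dict with "color" (480x640x3 uint8, red, green, blue), "fov_y" (degrees; the focal length in pixels is half the picture's height over the tangent of half this angle, whatever the lens; pixels are square), "cx", "cy" (the principal point, pixels), "rvec" (rotation vector, rad) and "tvec" (3), from world to camera coordinates, as OpenCV has them. Camera axes: x right, y down, z forward; pixel columns grow to the right and rows downward; lengths in m; the calibration is good to about 2 mm. A picture is of the moment at which its call begins. There is no depth.
- job.close_job(): hands the job in; it is judged then, once.
The state is a dict: "clock": time; "joint_positions": joint angles; "dq": joint speeds; "effort": joint torques, N m; "ee_pos": TCP position; "tcp_rot": TCP orientation; "contact_force": force on the tool from outside, world axes, zero at the start; "wrist_torque": the same for the moment, N m; "width": opening from 0.0 (shut) to 1.0 (fully open); "finger_force": force on a finger pad.
Only numpy, scipy, OpenCV 4.12 (cv2) and the standard library are available. Lean on these libraries where they do the work, as an engineer would, in place of code of your own. Each camera call takes 0.05 s, during which the arm holds its last target. There are 200 camera calls.

## Working session

There is one attempt and no reset: what is moved stays moved. The work goes in short steps, Python scripts to look and compute and a shell command to move; the robot and the scene stay as the last step left them, time stands still between calls to the robot, and variables do not carry over. Pictures are saved under pics/ and viewed, at most 14 in all, crops included, and the job is handed in when it is done.

```bash
ls; mkdir -p pics
python3 - <<'E'
from cell import monitor,camera
import cv2,pickle
s=monitor.sense();print(s)
for n in("side","top"):
    c=camera(n);cv2.imwrite(f"pics/{n}0.png",c["color"][:,:,::-1]);pickle.dump(c,open(f"{n}0.pkl","wb"))
    print(n,{k:v for k,v in c.items() if k!="color"})
E
```

```text
pics
{'clock': 0.0, 'joint_positions': array([1.20700384e+00, 8.74590062e-02, 1.75111636e-01, 1.65983127e+00,
       5.30258482e-06, 1.57077971e+00]), 'dq': array([ 0.00020901, -0.00049003, -0.00149174,  0.00051159,  0.00030847,
        0.00055644]), 'effort': array([-8.55877388e-04, -5.20388174e+01,  4.64807010e+01,  1.60359970e-02,
       -4.17131707e-05,  2.09641456e-05]), 'ee_pos': array([0.195611  , 0.51377108, 0.23057213]), 'tcp_rot': array([-1.27639706e-04,  1.80886645e-01,  9.83503708e-01, -6.79272643e-04]), 'contact_force': array([0.03578544, 0.46163721, 0.5938039 ]), 'wrist_torque': array([-0.01646565,  0.01989194,  0.02209405]), 'finger_force': 0.0, 'width': 1.0043943880485422}
side {'fov_y': 45.19108743838164, 'cx': 331.8250852748747, 'cy': 239.24421727736672, 'rvec': array([ 2.23395195, -0.83011885,  0.33926495]), 'tvec': array([-0.40933037,  0.25582448,  1.06479369])}
top {'fov_y': 54.131801904005385, 'cx': 321.33692630189495, 'cy': 237.142981372509, 'rvec': array([ 2.17009038, -2.11784815,  0.19925616]), 'tvec': array([-0.06998293,  0.49370313,  1.07173903])}
```

View pics/top0.png

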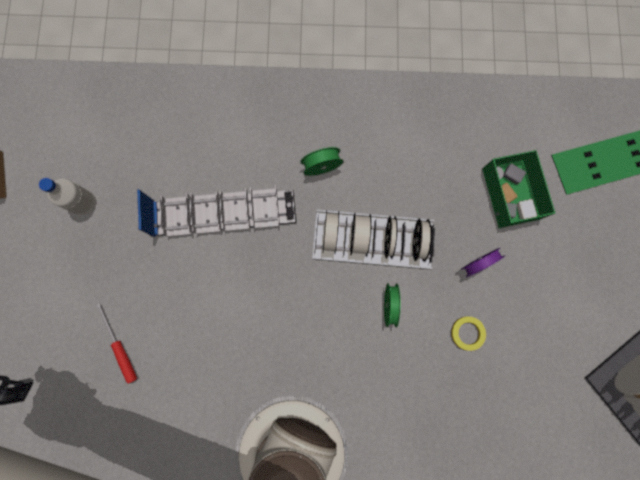

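View pics/side0.png

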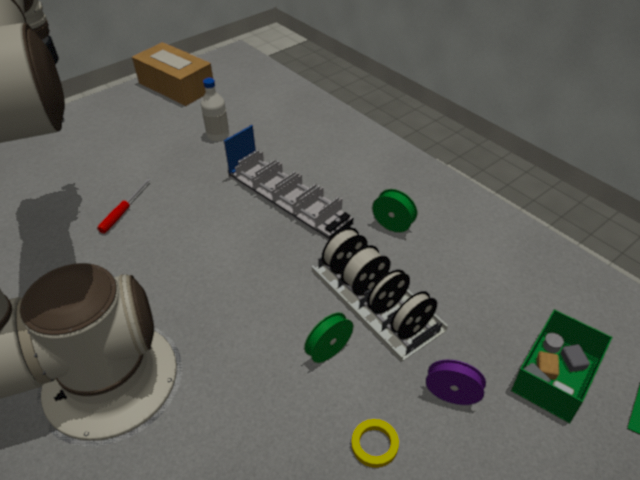

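Top view: cradle row at px (165-295, 190-235), with the blue plate at its left end (~148,213). The rack sits at (313-435, 210-268) with reels at about u=332, 360, 390 and 423. Next I'll enlarge these areas and set up ray casting.

```bash
cat > h.py <<'E'
import numpy as np,cv2,pickle
from cell import monitor,camera
def load(n,tag): return pickle.load(open(f"{n}{tag}.pkl","rb"))
def snap(n,tag):
    c=camera(n);pickle.dump(c,open(f"{n}{tag}.pkl","wb"));return c
def K(c):
    f=240/np.tan(np.radians(c["fov_y"]/2));return np.array([[f,0,c["cx"]],[0,f,c["cy"]],[0,0,1]])
def cast(c,uv,z):
    R=cv2.Rodrigues(c["rvec"])[0];o=-R.T@c["tvec"]
    d=R.T@np.linalg.solve(K(c),[uv[0],uv[1],1]);return o+d*(z-o[2])/d[2]
def proj(c,P):
    return cv2.projectPoints(np.atleast_2d(np.array(P,float)),c["rvec"],c["tvec"],K(c),None)[0][:,0]
def crop(c,x,y,w,h,k,fn): cv2.imwrite(fn,cv2.resize(c["color"][y:y+h,x:x+w,::-1],None,fx=k,fy=k,interpolation=cv2.INTER_CUBIC))
E
python3 - <<'E'
from h import *
c=load("top","0");crop(c,130,180,170,65,4.7,"pics/a.png");crop(c,305,200,135,75,5.9,"pics/b.png")
R=cv2.Rodrigues(c["rvec"])[0];print(-R.T@c["tvec"])
for u in [(150,213),(176,214),(265,207),(372,238)]:print(cast(c,u,0.02))
print(proj(c,[[0,0,0]]))
E
```

```text
[ 0.31163995 -0.03803239  1.13960476]
[0.5472002  0.35732079 0.02      ]
[0.54643844 0.2947031  0.02      ]
[0.56973136 0.08062103 0.02      ]
[ 0.49999366 -0.18108099  0.02      ]
[[290.66687041 453.50864729]]
```

View pics/a.png

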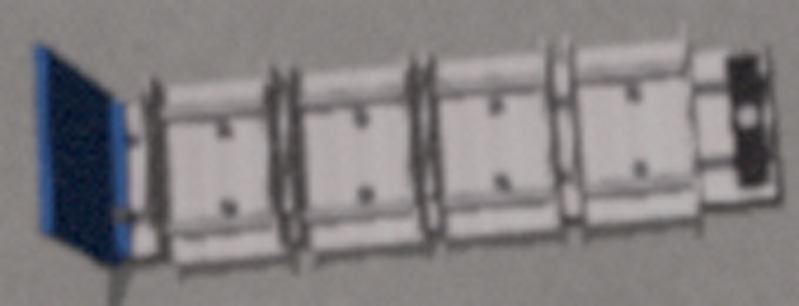

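View pics/b.png

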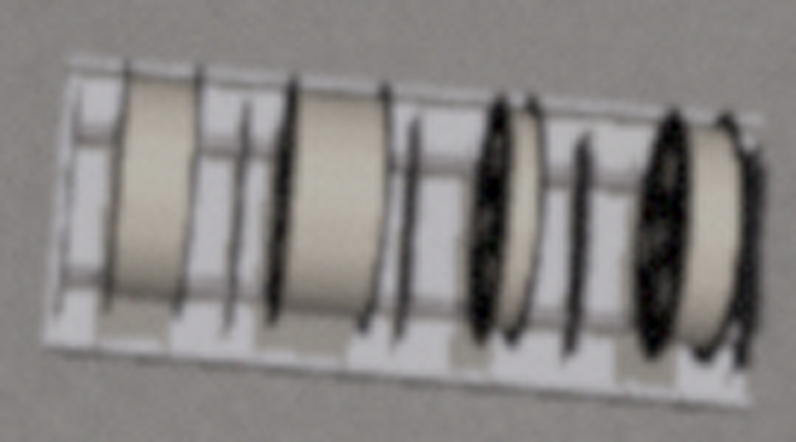

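Run:
```python
from h import *
c=load("top","0");np.set_printoptions(precision=4,suppress=True)
H=[[(224,130),(229,207)],[(362,118),(366,193)],[(497,104),(503,181)],[(633,92),(641,168)]]
P=[]
for h in H:
    a,b=[cast(c,(p[0]/4.7+130-.4,p[1]/4.7+180-.4),.024) for p in h];P.append((a+b)/2);print("hole mid",P[-1],"len",np.linalg.norm(a-b),"yaw",np.arctan2(-(a-b)[1],(a-b)[0])*-1)
P=np.array(P);d=P[3]-P[0];print("pitch",np.linalg.norm(np.diff(P,axis=0),axis=1),"row yaw",np.arctan2(d[0],-d[1]))
# outlines: strip edges cradle outer ends, plate top
for k,(u,v) in {"platetopA":(40,44),"platetopB":(46,233)}.items(): print(k,cast(c,(u/4.7+130,v/4.7+180),.12))
for k,(u,v) in {"platefootB":(118,262),"platefootA":(118,103)}.items(): print(k,cast(c,(u/4.7+130,v/4.7+180),.02))
hsv=cv2.cvtColor(c["color"],cv2.COLOR_RGB2HSV);m=np.zeros((480,640),np.uint8)
m[200:275,305:442]=((hsv[200:275,305:442,2]>150)).astype(np.uint8)*255
m=cv2.morphologyEx(m,cv2.MORPH_CLOSE,np.ones((19,19)))
ct=max(cv2.findContours(m,0,2)[0],key=cv2.contourArea);r=cv2.boxPoints(cv2.minAreaRect(ct));print(r)
for z in(.0,.008,.02):
    q=np.array([cast(c,p,z) for p in r]);print(z,q.mean(0),np.linalg.norm(q-np.roll(q,-1,0),axis=1));
    e=[q[(i+1)%4]-q[i] for i in range(4)];e=max(e,key=np.linalg.norm);print("rack long yaw (x/-y)",np.arctan(e[0]/-e[1]))
print(hsv[265,330],hsv[300,330])
```

```text
hole mid [0.5422 0.289  0.024 ] len 0.040587985697804335 yaw 0.13521306006431888
hole mid [0.5509 0.2193 0.024 ] len 0.03958429886629285 yaw 0.11403294348595612
hole mid [0.5597 0.15   0.024 ] len 0.040828504058498374 yaw 0.12782085608442478
hole mid [0.5682 0.0799 0.024 ] len 0.040502366954063 yaw 0.14413818872264242
pitch [0.0703 0.0698 0.0706] row yaw 0.12381827137848622
platetopA [0.579  0.3517 0.12  ]
platetopB [0.4885 0.3411 0.12  ]
platefootB [0.4918 0.3406 0.02  ]
platefootA [0.575  0.3473 0.02  ]
[[311.6304 257.7505]
 [315.8931 208.7298]
 [435.2514 219.1088]
 [430.9888 268.1295]]
0.0 [ 0.5029 -0.1874  0.    ] [0.123  0.2983 0.1234 0.293 ]
rack long yaw (x/-y) -0.06126752552839228
0.008 [ 0.5016 -0.1863  0.008 ] [0.1222 0.2962 0.1225 0.291 ]
rack long yaw (x/-y) -0.06126752552839268
0.02 [ 0.4996 -0.1848  0.02  ] [0.1209 0.293  0.1212 0.2879]
rack long yaw (x/-y) -0.06126752552839215
[ 10  11 136] [ 12   9 137]
```

Run:
```python
from h import *
c=load("top","0");s=load("side","0");np.set_printoptions(precision=4,suppress=True)
O=np.array([.501,-.1862,0]);th=-.061;ex=np.array([np.cos(th),np.sin(th),0]);ey=np.array([-np.sin(th),np.cos(th),0])
g=cv2.cvtColor(c["color"],cv2.COLOR_RGB2GRAY)
big=lambda c,x,y,k:((x/k),(y/k))
for n,w,y,cols in(("24",30.4,.105,(114,190)),("32",38.4,.035,(285,384)),("8",14.4,-.035,(507,541)),("16",22.4,-.105,(683,743))):
    p=O+ey*y+[0,0,.107];u=proj(c,p)[0];print(n,"pred crest crop",(u-[305,200])*5.9,end=" ")
    v=u[1];m=[cast(c,(305+q/5.9,v),.103) for q in cols];mid=(m[0]+m[1])/2
    print("w",(np.linalg.norm(m[1]-m[0])*1000),"y'",(mid-O)@ey,"pos",mid)
    row=g[int(round(v))].astype(int);print(row[int(u[0])-16:int(u[0])+17])
im=s["color"][:,:,::-1].copy()
for y,w in((.105,30.4),(.035,38.4),(-.035,14.4),(-.105,22.4)):
    t=np.linspace(0,2*np.pi,60);C=[O+ey*(y-w/2000)+ex*.051*np.cos(a)+[0,0,.056+.051*np.sin(a)] for a in t]
    cv2.polylines(im,[np.int32(proj(s,C)*16)],True,(0,0,255),1,shift=4)
cv2.imwrite("pics/ov.png",cv2.resize(im[220:360,300:460],None,fx=4,fy=4))
```

```text
24 pred crest crop [162.6888 160.865 ] w 28.96305803323802 y' 0.108932292208385 pos [ 0.5081 -0.0775  0.103 ]
[156 151 174 183 182 181 171 142 109 123 166 177 178 180 178 179 178 178
 176 175 164 127 126 160 163 157 157 149 128  92 100 133 152]
32 pred crest crop [346.3777 176.7373] w 37.80278157964336 y' 0.03911841566357067 pos [ 0.5038 -0.1472  0.103 ]
[170 181 169 134  79  34  41  96 148 173 179 178 181 179 179 178 179 178
 179 178 177 177 159 117 127 149 112  65  78 126 152 157 159]
8 pred crest crop [529.8762 192.5933] w 13.009911437634086 y' -0.033424606150138605 pos [ 0.4995 -0.2196  0.103 ]
[182 181 181 180 170 142 117  69  27  11   0  16  40  98 151 175 177 159
 109 125 168 175 164 124  64  43  83 136 169 170 161 155 154]
16 pred crest crop [713.1848 208.4327] w 23.006493848754793 y' -0.10586707984867316 pos [ 0.4953 -0.2919  0.103 ]
[181 173 148 121  67  18  11  14  10   8   0  16  66 127 169 177 178 178
 178 176 158 101  39  35  55  85 116 128 128 130 128 129 130]
```

View pics/ov.png

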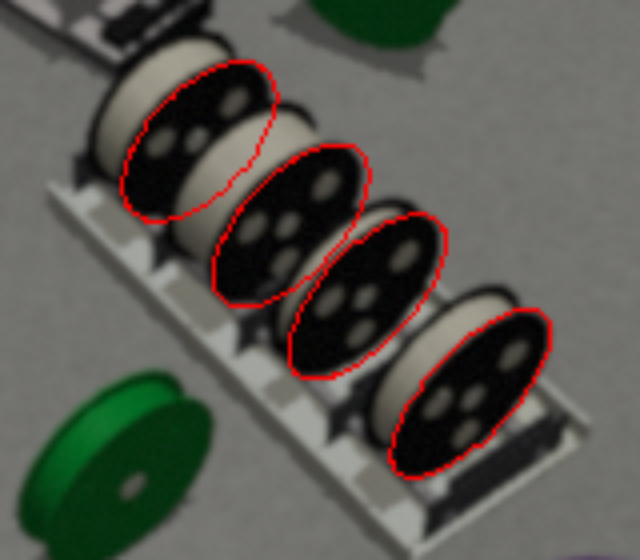

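The overlay lands on all four reels, which puts them in the order 24, 32, 8, 16 from +y. The blue plate is at +y, so the targets are 32→c1, 24→c2, 16→c3 and 8→c4. First I'll set the yaw to match the rack.

```bash
cat > go.py <<'E'
# usage: go.py name z [dx' dy'] -> what remains, in move units
import sys,numpy as np
from cell import monitor
G={"r24":(.5076,-.0784,1.510),"r32":(.5033,-.1483,1.510),"r8":(.4989,-.2201,1.510),"r16":(.4946,-.2910,1.510),
"c1":(.5422,.2890,1.695),"c2":(.5509,.2193,1.695),"c3":(.5597,.1500,1.695),"c4":(.5682,.0799,1.695)}
s=monitor.sense();w,x,y,z=s["tcp_rot"]
from scipy.spatial.transform import Rotation as R
M=R.from_quat([x,y,z,w]).as_matrix();psi=np.arctan2(M[1,1],M[0,1]);g=G[sys.argv[1]]
d=M.T@(np.array([g[0],g[1],float(sys.argv[2])])-s["ee_pos"])/.03
print("t %.2f"%s["clock"],"pos",s["ee_pos"].round(4),"psi %.3f"%psi,"tilt %.3f"%np.arccos(-M[2,2]),"shift units",d.round(2),"twist units %.2f"%(-(g[2]-psi)/.15),"F",s["contact_force"].round(1),"w %.1f mm"%(s["width"]*85.4),"grip %.1f"%s["finger_force"], "q6 %.2f"%s["joint_positions"][5])
E
python3 go.py r32 .231
python3 -m crank '[[0,0,0,-0.7,54],[0,0,0,-0.7,54],[0,0,0,-0.62,54],[0,0,0,0,54],[0,0,0,0,54]]'
python3 go.py r32 .231
```

```text
t 0.10 pos [0.1956 0.5138 0.2306] psi 1.207 tilt 0.001 shift units [-1.744e+01 -1.698e+01  1.000e-02] twist units -2.02 F [ 0.2 -0.1 -0.1] w 85.4 mm grip 0.0 q6 1.57
clock: 0.6
ee_pos: [0.1957, 0.5139, 0.231]
tcp_rot: [-0.0, 0.032, 0.999, -0.0]
contact_force: [1.1, -0.5, -1.0]
width: 0.634
finger_force: 0.0
t 0.60 pos [0.1957 0.5139 0.231 ] psi 1.507 tilt 0.001 shift units [-1.163e+01 -2.138e+01  1.000e-02] twist units -0.02 F [ 1.1 -0.5 -1. ] w 54.1 mm grip 0.0 q6 1.27
```

```bash
for i in 1 2 3 4 5; do python3 -m crank '[[-0.46,-0.85,0,0,54],[-0.46,-0.85,0,0,54],[-0.46,-0.85,0,0,54],[-0.46,-0.85,0,0,54],[-0.46,-0.85,0,0,54]]' >/dev/null; done
python3 -m crank '[[0,0,0,0,54],[0,0,0,0,54],[0,0,0,0,54],[0,0,0,0,54],[0,0,0,0,54]]' >/dev/null
python3 go.py r32 .079
```

```text
t 3.60 pos [ 0.5012 -0.1426  0.2316] psi 1.511 tilt 0.001 shift units [-0.08 -0.18  5.09] twist units 0.00 F [-0.6  0.2 -0.5] w 53.8 mm grip 0.0 q6 -0.22
```

```bash
python3 -m crank '[[-0.08,-0.18,0.6,0,54],[0,0,0.7,0,54],[0,0,0.7,0,54],[0,0,0.6,0,54],[0,0,0,0,54]]'
python3 - <<'E'
from h import *
c=snap("top","1");s=snap("side","1");a=cv2.resize(c["color"][190:280,300:440],None,fx=2.8,fy=2.8);b=cv2.resize(s["color"][190:360,290:450],None,fx=2.3,fy=2.3)
h=max(a.shape[0],b.shape[0]);p=lambda i:cv2.copyMakeBorder(i,0,h-i.shape[0],0,0,0);cv2.imwrite("pics/d.png",np.hstack([p(a),p(b)])[:,:,::-1])
E
python3 go.py r32 .079
```

```text
clock: 4.1
ee_pos: [0.5022, -0.1481, 0.1511]
tcp_rot: [-0.002, 0.03, 1.0, 0.0]
contact_force: [0.6, 0.5, 0.7]
width: 0.634
finger_force: 0.0
t 4.20 pos [ 0.5033 -0.1485  0.1539] psi 1.510 tilt 0.000 shift units [0.   0.01 2.5 ] twist units 0.00 F [ 0.8 -0.3  0.3] w 53.9 mm grip 0.0 q6 -0.23
```

View pics/d.png

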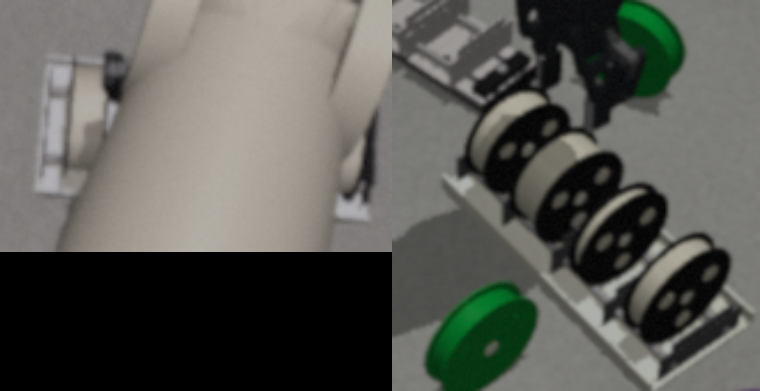

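In the side view (right half) the open fingers, at about (548,80) and (600,112), straddle reel_32 from above and nothing is touching. Descending to grip.

```bash
python3 -m crank '[[0,0,0.6,0,54],[0,0,0.7,0,54],[0,0,0.6,0,54],[0,0,0.5,0,54],[0,0,0.1,0,54]]'; python3 -m crank '[[0,0,0,0,54],[0,0,0,0,54],[0,0,0,0,30],[0,0,0,0,30],[0,0,0,0,30]]';python3 go.py r32 .079;python3 -m crank '[[0,0,0,0,30],[0,0,0,0,30],[0,0,0,0,30],[0,0,0,0,30],[0,0,0,0,30]]' >/dev/null;python3 go.py r32 .079
```

```text
clock: 4.7
ee_pos: [0.5031, -0.1486, 0.0775]
tcp_rot: [-0.001, 0.03, 1.0, 0.0]
contact_force: [-0.7, -0.7, -0.4]
width: 0.63
finger_force: 0.0
clock: 5.2
ee_pos: [0.5039, -0.1491, 0.0792]
tcp_rot: [0.001, 0.03, 1.0, -0.0]
contact_force: [0.4, 0.9, 5.2]
width: 0.441
finger_force: 61.0
t 5.20 pos [ 0.5039 -0.1491  0.0792] psi 1.510 tilt 0.002 shift units [0.02 0.02 0.01] twist units -0.00 F [0.4 0.9 5.2] w 37.6 mm grip 61.0 q6 -0.23
t 5.70 pos [ 0.5039 -0.1491  0.0792] psi 1.510 tilt 0.002 shift units [0.02 0.02 0.01] twist units -0.00 F [ 0.3 -0.4  5.7] w 37.6 mm grip 61.2 q6 -0.23
```

```bash
python3 -m crank '[[0,0,-0.3,0,30],[0,0,-0.7,0,30],[0,0,-0.9,0,30],[0,0,-0.9,0,30],[0,0,-0.9,0,30]]' >/dev/null; python3 -m crank '[[0,0,-0.9,0,30],[0,0,-0.4,0,30],[0,0,0,-0.6,30],[0,0,0,-0.63,30],[0,0,0,0,30]]' ;python3 -m crank '[[0,0,0,0,30],[0,0,0,0,30],[0,0,0,0,30],[0,0,0,0,30],[0,0,0,0,30]]' >/dev/null; python3 go.py c1 .23
```

```text
clock: 6.7
ee_pos: [0.5032, -0.1487, 0.2277]
tcp_rot: [-0.001, -0.063, 0.998, 0.0]
contact_force: [-0.1, 0.6, -2.2]
width: 0.442
finger_force: 60.4
t 7.20 pos [ 0.5034 -0.1488  0.2283] psi 1.694 tilt 0.000 shift units [-3.08 14.32 -0.06] twist units -0.01 F [-0.3 -0.1 -1.1] w 37.4 mm grip 60.4 q6 -0.41
```

```bash
for i in 1 2 3 4; do python3 -m crank '[[-0.154,0.716,0,0,30],[-0.154,0.716,0,0,30],[-0.154,0.716,0,0,30],[-0.154,0.716,0,0,30],[-0.154,0.716,0,0,30]]' >/dev/null; done
python3 -m crank '[[0,0,0,0,30],[0,0,0,0,30],[0,0,0,0,30],[0,0,0,0,30],[0,0,0,0,30]]' >/dev/null
python3 go.py c1 .099
```

```text
t 9.70 pos [0.5422 0.2883 0.2286] psi 1.694 tilt 0.000 shift units [-0.    0.02  4.32] twist units -0.01 F [ 0.  -0.  -1.5] w 37.3 mm grip 60.5 q6 0.37
```

```bash
python3 -m crank '[[0,0,0.7,0,30],[0,0,0.7,0,30],[0,0,0.6,0,30],[0,0,0.5,0,30],[0,0,0.5,0,30]]' >/dev/null; python3 -m crank '[[0,0,0.3,0,30],[0,0,0.3,0,30],[0,0,0.3,0,30],[0,0,0,0,30],[0,0,0,0,30]]' >/dev/null
python3 go.py c1 .099
python3 - <<'E'
from h import *
c=snap("top","2");s=snap("side","2");a=cv2.resize(c["color"][170:250,130:310],None,fx=2.2,fy=2.2);b=cv2.resize(s["color"][110:250,210:370],None,fx=2.4,fy=2.4)
h=max(a.shape[0],b.shape[0]);p=lambda i:cv2.copyMakeBorder(i,0,h-i.shape[0],0,0,0);cv2.imwrite("pics/e.png",np.hstack([p(a),p(b)])[:,:,::-1])
E
```

```text
t 10.70 pos [0.5421 0.2889 0.1115] psi 1.695 tilt 0.000 shift units [-0.    0.    0.42] twist units -0.00 F [ 0.  -0.4 -0.2] w 37.2 mm grip 60.6 q6 0.37
```

View pics/e.png

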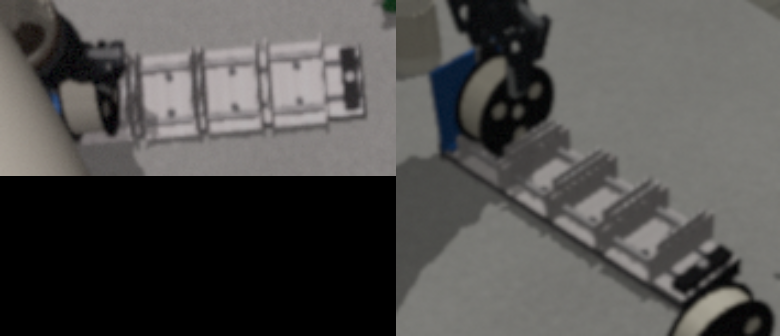

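The side view shows reel_32 held over cradle 1, between the blue plate (450,110) and the cheek (515,150), standing upright. Lowering the last 12 mm gently.

```bash
python3 -m crank '[[0,0,0.1,0,30],[0,0,0.1,0,30],[0,0,0.08,0,30],[0,0,0.05,0,30],[0,0,0,0,30]]' >/dev/null; python3 go.py c1 .099; python3 -m crank '[[0,0,0.03,0,30],[0,0,0.03,0,30],[0,0,0.03,0,30],[0,0,0,0,30],[0,0,0,0,30]]' >/dev/null; python3 go.py c1 .099
```

```text
t 11.30 pos [0.5422 0.2889 0.1013] psi 1.695 tilt 0.000 shift units [-0.    0.    0.08] twist units -0.00 F [ 1.   0.1 -1.3] w 37.3 mm grip 60.6 q6 0.37
t 11.80 pos [0.5426 0.289  0.1003] psi 1.694 tilt 0.002 shift units [0.01 0.   0.04] twist units -0.00 F [-1.4 -0.5  9.2] w 37.7 mm grip 61.8 q6 0.37
```

Contact with the rods at the expected height (9 N up). Releasing and lifting.

```bash
python3 -m crank '[[0,0,0,0,54],[0,0,0,0,54],[0,0,0,0,54],[0,0,0,0,54],[0,0,0,0,54]]' >/dev/null; python3 go.py c1 .099; python3 -m crank '[[0,0,-0.3,0,54],[0,0,-0.6,0,54],[0,0,-0.8,0,54],[0,0,-0.9,0,54],[0,0,-0.9,0,54]]' >/dev/null; python3 -m crank '[[0,0,-0.8,0,46],[0,0,0,0.6,46],[0,0,0,0.63,46],[0,0,0,0,46],[0,0,0,0,46]]' >/dev/null; python3 go.py r24 .229
```

```text
t 12.30 pos [0.542  0.2889 0.0985] psi 1.694 tilt 0.000 shift units [-0.01  0.   -0.02] twist units -0.00 F [-0.6 -0.5 -0.9] w 54.1 mm grip 0.0 q6 0.37
t 13.30 pos [0.5421 0.2889 0.228 ] psi 1.513 tilt 0.000 shift units [  0.44 -12.29  -0.03] twist units 0.02 F [ 0.2 -0.2  0.1] w 46.2 mm grip 0.0 q6 0.55
```

```bash
for i in 1 2 3; do python3 -m crank '[[0.03,-0.82,0,0,46],[0.03,-0.82,0,0,46],[0.03,-0.82,0,0,46],[0.03,-0.82,0,0,46],[0.03,-0.82,0,0,46]]' >/dev/null; done
python3 -m crank '[[0,0,0,0.02,46],[0,0,0,0,46],[0,0,0,0,46],[0,0,0,0,46],[0,0,0,0,46]]' >/dev/null
python3 go.py r24 .079
python3 - <<'E'
from h import *
s=snap("side","3");crop(s,210,110,250,230,2.6,"pics/f.png")
E
```

```text
t 15.30 pos [ 0.5063 -0.0779  0.2277] psi 1.508 tilt 0.000 shift units [-0.04 -0.01  4.96] twist units -0.01 F [-0.8 -0.3 -0.2] w 45.9 mm grip 0.0 q6 -0.09
```

View pics/f.png

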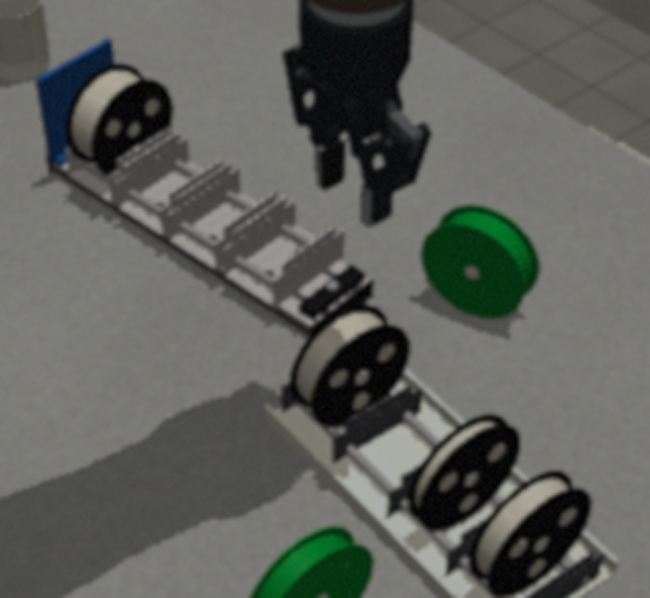

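Reel_32 is upright in cradle 1 at about (120,115). The gripper is above reel_24, at about (350,365). Descend and grip.

```bash
python3 -m crank '[[-0.04,-0.01,0.6,0,46],[0,0,0.7,0,46],[0,0,0.7,0,46],[0,0,0.7,0,46],[0,0,0.6,0,46]]' >/dev/null; python3 -m crank '[[0,0,0.6,0,46],[0,0,0.6,0,46],[0,0,0.4,0,46],[0,0,0.06,0,46],[0,0,0,0,46]]' >/dev/null; python3 go.py r24 .079; python3 -m crank '[[0,0,0,0,22],[0,0,0,0,22],[0,0,0,0,22],[0,0,0,0,22],[0,0,0,0,22]]' >/dev/null;python3 go.py r24 .079
```

```text
t 16.35 pos [ 0.5074 -0.0788  0.0791] psi 1.507 tilt 0.000 shift units [-0.01  0.02  0.  ] twist units -0.02 F [-0.1  0.1 -0.3] w 45.9 mm grip 0.0 q6 -0.09
t 16.85 pos [ 0.5079 -0.079   0.0797] psi 1.507 tilt 0.002 shift units [0.01 0.02 0.02] twist units -0.02 F [0.5 1.3 6.3] w 29.4 mm grip 61.1 q6 -0.09
```

```bash
python3 -m crank '[[0,0,-0.3,0,22],[0,0,-0.7,0,22],[0,0,-0.9,0,22],[0,0,-0.9,0,22],[0,0,-0.9,0,22]]' >/dev/null; python3 -m crank '[[0,0,-0.9,0,22],[0,0,-0.4,0,22],[0,0,0,-0.6,22],[0,0,0,-0.65,22],[0,0,0,0,22]]' >/dev/null;python3 -m crank '[[0,0,0,0,22],[0,0,0,0,22],[0,0,0,0,22],[0,0,0,0,22],[0,0,0,0,22]]' >/dev/null; python3 go.py c2 .23
```

```text
t 18.35 pos [ 0.5073 -0.079   0.2289] psi 1.694 tilt 0.000 shift units [-2.66  9.69 -0.04] twist units -0.01 F [-0.6  0.2 -1.9] w 28.8 mm grip 60.1 q6 -0.28
```

```bash
for i in 1 2 3; do python3 -m crank '[[-0.177,0.646,0,0,22],[-0.177,0.646,0,0,22],[-0.177,0.646,0,0,22],[-0.177,0.646,0,0,22],[-0.177,0.646,0,0,22]]' >/dev/null; done
python3 -m crank '[[0,0,0,0,22],[0,0,0,0,22],[0,0,0,0,22],[0,0,0,0,22],[0,0,0,0,22]]' >/dev/null
python3 go.py c2 .099
```

```text
t 20.35 pos [0.5506 0.2188 0.2291] psi 1.694 tilt 0.000 shift units [-0.01  0.02  4.34] twist units -0.01 F [ 0.5  0.2 -1.1] w 29.5 mm grip 60.3 q6 0.26
```

```bash
python3 -m crank '[[0,0.02,0.7,0,22],[0,0,0.7,0,22],[0,0,0.6,0,22],[0,0,0.5,0,22],[0,0,0.5,0,22]]' >/dev/null; python3 -m crank '[[0,0,0.4,0,22],[0,0,0.3,0,22],[0,0,0.2,0,22],[0,0,0.05,0,22],[0,0,0,0,22]]' >/dev/null
python3 go.py c2 .099;python3 -m crank '[[0,0,0.08,0,22],[0,0,0.08,0,22],[0,0,0.08,0,22],[0,0,0.05,0,22],[0,0,0,0,22]]' >/dev/null; python3 go.py c2 .099;python3 -m crank '[[0,0,0.03,0,22],[0,0,0.03,0,22],[0,0,0.02,0,22],[0,0,0,0,22],[0,0,0,0,22]]' >/dev/null; python3 go.py c2 .099
```

```text
t 21.35 pos [0.5506 0.22   0.1106] psi 1.694 tilt 0.000 shift units [-0.01 -0.02  0.39] twist units -0.00 F [-0.1  0.6 -1.7] w 29.7 mm grip 60.4 q6 0.26
t 21.85 pos [0.5505 0.2199 0.1016] psi 1.695 tilt 0.000 shift units [-0.01 -0.02  0.09] twist units -0.00 F [-0.4  0.6 -0.9] w 29.5 mm grip 60.5 q6 0.26
t 22.35 pos [0.5516 0.2201 0.1001] psi 1.694 tilt 0.003 shift units [ 0.03 -0.03  0.04] twist units -0.00 F [ 5.4 -0.5  3.5] w 29.7 mm grip 60.9 q6 0.26
```

```bash
python3 -m crank '[[-0.03,0,0.02,0,22],[0,0,0.02,0,22],[0,0,0,0,22],[0,0,0,0,22],[0,0,0,0,22]]' >/dev/null; python3 go.py c2 .099; python3 -m crank '[[0,0,0,0,46],[0,0,0,0,46],[0,0,0,0,46],[0,0,0,0,46],[0,0,0,0,46]]' >/dev/null; python3 -m crank '[[0,0,-0.3,0,46],[0,0,-0.6,0,46],[0,0,-0.8,0,46],[0,0,-0.9,0,46],[0,0,-0.9,0,46]]' >/dev/null; python3 -m crank '[[0,0,-0.8,0,38],[0,0,0,0.6,38],[0,0,0,0.63,38],[0,0,0,0,38],[0,0,0,0,38]]' >/dev/null; python3 go.py r16 .229
```

```text
t 22.85 pos [0.5523 0.2203 0.0996] psi 1.694 tilt 0.003 shift units [ 0.05 -0.03  0.02] twist units -0.00 F [ 2.8 -0.1 10.4] w 29.1 mm grip 61.9 q6 0.26
t 24.35 pos [0.5513 0.22   0.2274] psi 1.513 tilt 0.000 shift units [  0.9  -17.12  -0.06] twist units 0.02 F [ 0.4  0.3 -0.2] w 38.2 mm grip 0.0 q6 0.44
```

```bash
for i in 1 2 3 4; do python3 -m crank '[[0.045,-0.856,0,0,38],[0.045,-0.856,0,0,38],[0.045,-0.856,0,0,38],[0.045,-0.856,0,0,38],[0.045,-0.856,0,0,38]]' >/dev/null; done
python3 -m crank '[[0,0,0,0.02,38],[0,0,0,0,38],[0,0,0,0,38],[0,0,0,0,38],[0,0,0,0,38]]' >/dev/null
python3 go.py r16 .079
python3 - <<'E'
from h import *
s=snap("side","4");crop(s,210,110,250,230,2.6,"pics/g.png")
E
```

```text
t 26.85 pos [ 0.4934 -0.2903  0.2273] psi 1.508 tilt 0.000 shift units [-0.04 -0.02  4.94] twist units -0.01 F [-0.7  0.6 -0.6] w 38.0 mm grip 0.0 q6 -0.47
```

View pics/g.png

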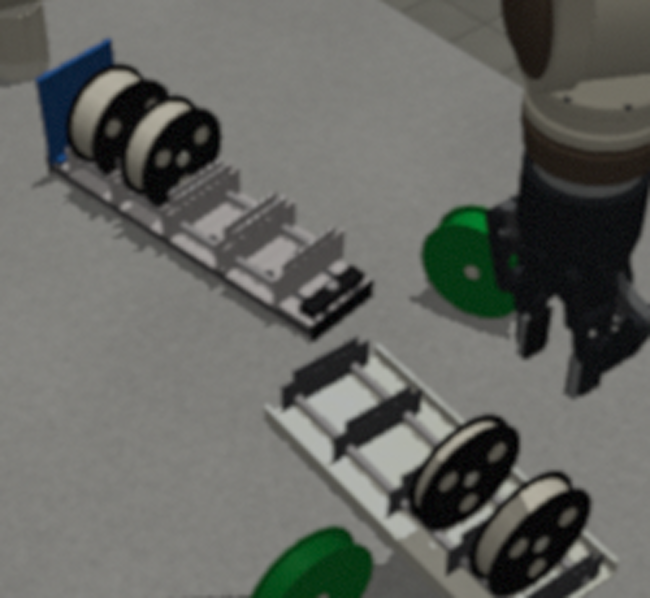

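Reels 32 and 24 are seated upright, at about (120,115) and (170,150). The gripper is above reel_16, the one at the near rack end (530,535). Grip it.

```bash
python3 -m crank '[[-0.04,-0.02,0.6,0,38],[0,0,0.7,0,38],[0,0,0.7,0,38],[0,0,0.7,0,38],[0,0,0.6,0,38]]' >/dev/null; python3 -m crank '[[0,0,0.6,0,38],[0,0,0.6,0,38],[0,0,0.4,0,38],[0,0,0.05,0,38],[0,0,0,0,38]]' >/dev/null; python3 go.py r16 .079; python3 -m crank '[[0,0,0,0,14],[0,0,0,0,14],[0,0,0,0,14],[0,0,0,0,14],[0,0,0,0,14]]' >/dev/null;python3 go.py r16 .079
```

```text
t 27.90 pos [ 0.4944 -0.2915  0.0789] psi 1.507 tilt 0.000 shift units [-0.    0.02 -0.  ] twist units -0.02 F [-0.9  0.3 -0.1] w 38.0 mm grip 0.0 q6 -0.47
t 28.40 pos [ 0.4948 -0.2919  0.0795] psi 1.507 tilt 0.002 shift units [0.01 0.03 0.02] twist units -0.02 F [1.5 0.3 5.5] w 21.4 mm grip 60.6 q6 -0.47
```

```bash
python3 -m crank '[[0,0,-0.3,0,14],[0,0,-0.7,0,14],[0,0,-0.9,0,14],[0,0,-0.9,0,14],[0,0,-0.9,0,14]]' >/dev/null; python3 -m crank '[[0,0,-0.9,0,14],[0,0,-0.4,0,14],[0,0,0,-0.6,14],[0,0,0,-0.65,14],[0,0,0,0,14]]' >/dev/null;python3 -m crank '[[0,0,0,0,14],[0,0,0,0,14],[0,0,0,0,14],[0,0,0,0,14],[0,0,0,0,14]]' >/dev/null; python3 go.py c3 .23
```

```text
t 29.90 pos [ 0.4943 -0.2916  0.2286] psi 1.694 tilt 0.000 shift units [-3.97 14.34 -0.05] twist units -0.01 F [ 0.1 -0.3 -0.3] w 21.2 mm grip 59.8 q6 -0.66
```

```bash
for i in 1 2 3 4; do python3 -m crank '[[-0.2,0.717,0,0,14],[-0.2,0.717,0,0,14],[-0.2,0.717,0,0,14],[-0.2,0.717,0,0,14],[-0.2,0.717,0,0,14]]' >/dev/null; done
python3 -m crank '[[0,0,0,0,14],[0,0,0,0,14],[0,0,0,0,14],[0,0,0,0,14],[0,0,0,0,14]]' >/dev/null
python3 go.py c3 .099
```

```text
t 32.40 pos [0.5604 0.1494 0.2288] psi 1.694 tilt 0.000 shift units [0.02 0.02 4.33] twist units -0.01 F [-0.2 -0.4 -0.6] w 21.6 mm grip 59.7 q6 0.14
```

```bash
python3 -m crank '[[0,0,0.7,0,14],[0,0,0.7,0,14],[0,0,0.6,0,14],[0,0,0.5,0,14],[0,0,0.5,0,14]]' >/dev/null; python3 -m crank '[[0,0,0.4,0,14],[0,0,0.3,0,14],[0,0,0.2,0,14],[0,0,0.05,0,14],[0,0,0,0,14]]' >/dev/null
python3 -m crank '[[0,0,0.08,0,14],[0,0,0.08,0,14],[0,0,0.08,0,14],[0,0,0.05,0,14],[0,0,0,0,14]]' >/dev/null; python3 go.py c3 .099;python3 -m crank '[[0,0,0.03,0,14],[0,0,0.03,0,14],[0,0,0.02,0,14],[0,0,0,0,14],[0,0,0,0,14]]' >/dev/null; python3 go.py c3 .099
```

```text
t 33.90 pos [0.5602 0.15   0.1011] psi 1.695 tilt 0.000 shift units [0.02 0.   0.07] twist units -0.00 F [ 1.1  0.  -2.1] w 21.4 mm grip 59.8 q6 0.14
t 34.40 pos [0.5611 0.1502 0.0996] psi 1.694 tilt 0.002 shift units [ 0.05 -0.    0.02] twist units -0.00 F [3.5 0.6 3.3] w 21.3 mm grip 60.4 q6 0.14
```

```bash
python3 -m crank '[[-0.03,0,0.02,0,14],[0,0,0.02,0,14],[0,0,0,0,14],[0,0,0,0,14],[0,0,0,0,14]]' >/dev/null; python3 go.py c3 .099; python3 -m crank '[[0,0,0,0,38],[0,0,0,0,38],[0,0,0,0,38],[0,0,0,0,38],[0,0,0,0,38]]' >/dev/null; python3 -m crank '[[0,0,-0.3,0,38],[0,0,-0.6,0,38],[0,0,-0.8,0,38],[0,0,-0.9,0,38],[0,0,-0.9,0,38]]' >/dev/null; python3 -m crank '[[0,0,-0.8,0,32],[0,0,0,0.6,32],[0,0,0,0.63,32],[0,0,0,0,32],[0,0,0,0,32]]' >/dev/null; python3 go.py r8 .229
```

```text
t 34.90 pos [0.5616 0.1503 0.0993] psi 1.695 tilt 0.002 shift units [ 0.06 -0.    0.01] twist units -0.00 F [-0.1  0.3 10.5] w 21.3 mm grip 61.8 q6 0.14
t 36.40 pos [0.5612 0.1502 0.2271] psi 1.513 tilt 0.000 shift units [  1.36 -12.44  -0.06] twist units 0.02 F [ 0.6 -0.4  0.5] w 32.0 mm grip 0.0 q6 0.32
```

```bash
for i in 1 2 3; do python3 -m crank '[[0.09,-0.83,0,0,32],[0.09,-0.83,0,0,32],[0.09,-0.83,0,0,32],[0.09,-0.83,0,0,32],[0.09,-0.83,0,0,32]]' >/dev/null; done
python3 -m crank '[[0,0,0,0.02,32],[0,0,0,0,32],[0,0,0,0,32],[0,0,0,0,32],[0,0,0,0,32]]' >/dev/null
python3 go.py r8 .079
python3 - <<'E'
from h import *
s=snap("side","5");crop(s,210,110,250,230,2.6,"pics/i.png")
E
```

```text
t 38.40 pos [ 0.4983 -0.2195  0.2268] psi 1.508 tilt 0.000 shift units [-0.02 -0.02  4.93] twist units -0.01 F [-0.1 -0.3 -0. ] w 32.0 mm grip 0.0 q6 -0.35
```

View pics/i.png

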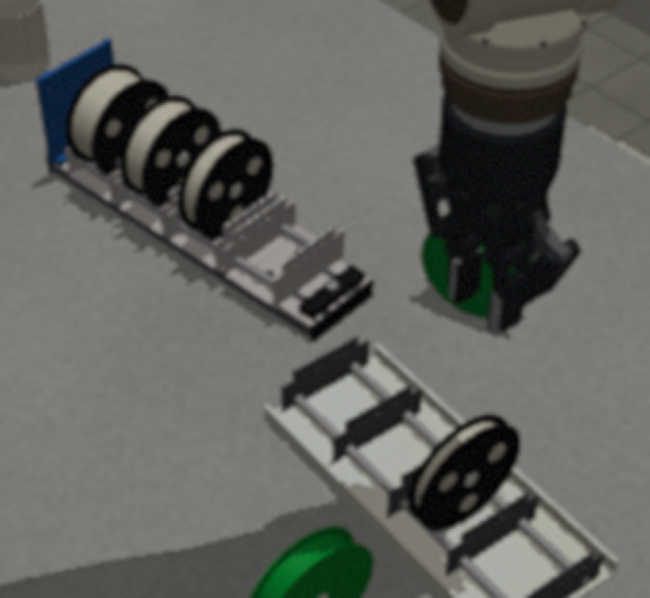

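Three reels are seated, at about (120,115), (170,150) and (225,185). The last one, reel_8, is at (465,470) under the gripper. Grip it.

```bash
python3 -m crank '[[-0.02,-0.02,0.6,0,32],[0,0,0.7,0,32],[0,0,0.7,0,32],[0,0,0.7,0,32],[0,0,0.6,0,32]]' >/dev/null; python3 -m crank '[[0,0,0.6,0,32],[0,0,0.6,0,32],[0,0,0.4,0,32],[0,0,0.03,0,32],[0,0,0,0,32]]' >/dev/null; python3 go.py r8 .079; python3 -m crank '[[0,0,0,0,6],[0,0,0,0,6],[0,0,0,0,6],[0,0,0,0,6],[0,0,0,0,6]]' >/dev/null;python3 go.py r8 .079
```

```text
t 39.45 pos [ 0.4988 -0.2207  0.0793] psi 1.507 tilt 0.000 shift units [-0.    0.02  0.01] twist units -0.02 F [-0.5  1.3 -0.2] w 31.8 mm grip 0.0 q6 -0.35
t 39.95 pos [ 0.4992 -0.2209  0.0798] psi 1.507 tilt 0.002 shift units [0.01 0.03 0.03] twist units -0.02 F [-0.   1.4  6. ] w 13.3 mm grip 61.7 q6 -0.35
```

```bash
python3 -m crank '[[0,0,-0.3,0,6],[0,0,-0.7,0,6],[0,0,-0.9,0,6],[0,0,-0.9,0,6],[0,0,-0.9,0,6]]' >/dev/null; python3 -m crank '[[0,0,-0.9,0,6],[0,0,-0.4,0,6],[0,0,0,-0.6,6],[0,0,0,-0.65,6],[0,0,0,0,6]]' >/dev/null;python3 -m crank '[[0,0,0,0,6],[0,0,0,0,6],[0,0,0,0,6],[0,0,0,0,6],[0,0,0,0,6]]' >/dev/null; python3 go.py c4 .23
```

```text
t 41.45 pos [ 0.4987 -0.2208  0.2289] psi 1.694 tilt 0.000 shift units [-3.53  9.66 -0.04] twist units -0.01 F [-0.1 -0.4 -0.3] w 13.4 mm grip 60.9 q6 -0.54
```

```bash
for i in 1 2 3; do python3 -m crank '[[-0.239,0.644,0,0,6],[-0.239,0.644,0,0,6],[-0.239,0.644,0,0,6],[-0.239,0.644,0,0,6],[-0.239,0.644,0,0,6]]' >/dev/null; done
python3 -m crank '[[0,0,0,0,6],[0,0,0,0,6],[0,0,0,0,6],[0,0,0,0,6],[0,0,0,0,6]]' >/dev/null
python3 go.py c4 .099
```

```text
t 43.45 pos [0.5696 0.0794 0.2291] psi 1.694 tilt 0.000 shift units [0.05 0.02 4.34] twist units -0.01 F [-0.5 -0.1 -0.6] w 13.3 mm grip 60.9 q6 0.02
```

```bash
python3 -m crank '[[0,0,0.7,0,6],[0,0,0.7,0,6],[0,0,0.6,0,6],[0,0,0.5,0,6],[0,0,0.5,0,6]]' >/dev/null; python3 -m crank '[[0,0,0.4,0,6],[0,0,0.3,0,6],[0,0,0.2,0,6],[0,0,0.05,0,6],[0,0,0,0,6]]' >/dev/null
python3 -m crank '[[0,0,0.08,0,6],[0,0,0.08,0,6],[0,0,0.08,0,6],[0,0,0.05,0,6],[0,0,0,0,6]]' >/dev/null; python3 go.py c4 .099;python3 -m crank '[[0,0,0.03,0,6],[0,0,0.03,0,6],[0,0,0.02,0,6],[0,0,0,0,6],[0,0,0,0,6]]' >/dev/null; python3 go.py c4 .099
```

```text
t 44.95 pos [0.5695 0.08   0.1014] psi 1.695 tilt 0.000 shift units [0.04 0.   0.08] twist units -0.00 F [-0.2 -1.1  0.2] w 13.3 mm grip 60.9 q6 0.02
t 45.45 pos [0.5701 0.0801 0.0998] psi 1.694 tilt 0.001 shift units [0.06 0.   0.03] twist units -0.00 F [2.5 0.2 3.3] w 13.0 mm grip 61.4 q6 0.02
```

```bash
python3 -m crank '[[-0.02,0,0.02,0,6],[0,0,0.02,0,6],[0,0,0,0,6],[0,0,0,0,6],[0,0,0,0,6]]' >/dev/null; python3 go.py c4 .099; python3 -m crank '[[0,0,0,0,32],[0,0,0,0,32],[0,0,0,0,32],[0,0,0,0,32],[0,0,0,0,32]]' >/dev/null; for i in 1 2; do python3 -m crank '[[0,0,-0.5,0,32],[0,0,-0.6,0,32],[0,0,-0.7,0,32],[0,0,-0.7,0,32],[0,0,-0.6,0,32]]' >/dev/null; done
for i in 1 2 3; do python3 -m crank '[[0.5,-0.8,0,0,32],[0.5,-0.8,0,0,32],[0.5,-0.8,0,0,32],[0.5,-0.8,0,0,32],[0.5,-0.8,0,0,32]]' >/dev/null; done; python3 go.py c4 .099
python3 - <<'E'
from h import *
c=snap("top","9");s=snap("side","9")
a=cv2.resize(c["color"][170:260,130:310],None,fx=4,fy=3.2*1.25);b=s["color"][110:250,210:370]
cv2.imwrite("pics/z1.png",a[:,:,::-1]);cv2.imwrite("pics/z2.png",cv2.resize(b,None,fx=4,fy=4,interpolation=cv2.INTER_CUBIC)[:,:,::-1])
E
```

```text
t 45.95 pos [0.5705 0.0802 0.0995] psi 1.694 tilt 0.001 shift units [0.08 0.   0.02] twist units -0.00 F [-3.  -0.7 10.9] w 13.7 mm grip 62.9 q6 0.02
t 48.95 pos [ 0.3907 -0.3058  0.2854] psi 1.694 tilt 0.001 shift units [-7.45 12.03  6.21] twist units -0.00 F [ 0.5 -0.6  0.2] w 32.0 mm grip 0.0 q6 -0.79
```

View pics/z1.png

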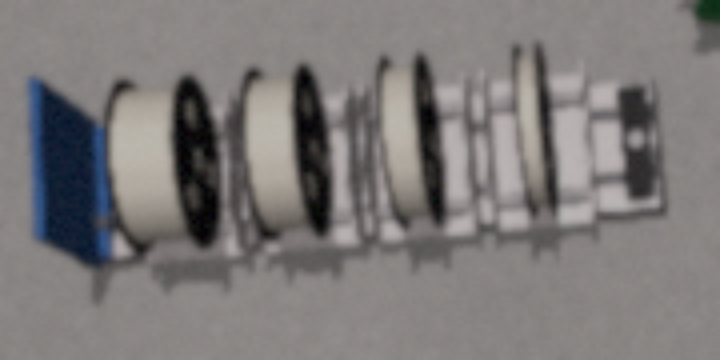

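View pics/z2.png

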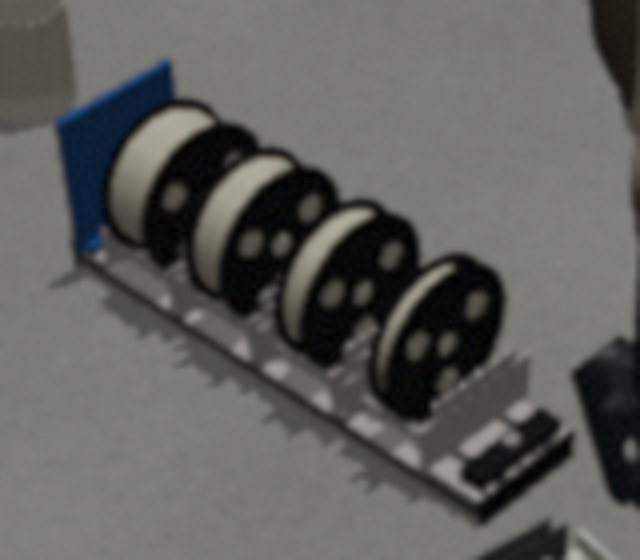

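All four reels are upright, square and seated, from widest at the blue plate (left) to narrowest at the clamp end. The gripper is clear of everything.

```bash
python3 -m crank '[[0,0,0,0,32],[0,0,0,0,32],[0,0,0,0,32],[0,0,0,0,32],[0,0,0,0,32]]' >/dev/null; python3 -c "
from cell import job;print(job.close_job())"
```

```text
the job is handed in; nothing more can be done
None
```

The job is handed in at about 50 s of the 106 s allowed: from the blue end plate outward the cradles hold reel_32, reel_24, reel_16 and reel_8, each lowered onto its rods before release and upright and square in the final pictures.

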